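# Slide a packed carton past the printer on to the bench scale and print its label

## Task

Weigh the packed carton and print its label: with your fingertips push it along the bench through the gap between the label printer and the tape dispenser until it stands square in the middle of the steel weighing plate, take your hand off it, and only then press the green key of the scale's read-out. Keep the carton flat on the bench all the way (no picking up, no tipping), do not jam or knock against the printer or the dispenser - a light brush does no harm - and leave the other things where they are.

Things in the scene. Friction and masses are not known exactly. Their poses are not given: they have to be found in the camera images.
- carton: The packed brown cardboard carton, taped along its top, a small red sticker near one top corner. Loose, about 0.3 to 0.55 kg, centre of mass at its middle. A plain box 100 mm along its x, 140 mm along its y, 85 mm high; origin at the centre of its underside. It starts on the +y side of the gap, roughly facing it but off to one side and up to 0.4 rad askew; its 140 mm length must lie along the passage to go through.
- scale: The bench scale's weighing plate: a bare steel plate let into the bench, flush with its surface (cartons slide on to it without a step), 200 mm along x, 220 mm along y, with a dark rubber seam round it. Fixed. Origin at the plate's centre, on the surface. The carton's length finally lies along the plate's y.
- printer: The label printer: low black and grey box, screwed down, 84 mm deep (x), 196 mm wide (y), 76 mm high; its holder with a roll of labels, 106 mm high, stands behind it from 65 mm to 170 mm along its +x. Origin at the centre of the printer's underside; its flat front face, 42 mm from the origin towards its -x, is the far wall of the gap. It is parallel to the plate: the passage runs along the printer's y, and the carton goes towards -y.
- dispenser: The tape dispenser: grey weighted base with a roll of brown tape, screwed down, 150 mm long (x), 76 mm wide (y), 96 mm high at the top of the roll. Origin at the centre of its underside; its upright rear face, 75 mm from the origin towards its +x (68 mm high), is the near wall of the gap. Parallel to the printer, within 25 mm of level with it along y. The gap between the two faces is 109 to 114 mm wide.
- print_key_top (a point): Centre of the top of the round green key (22 mm across, in a black collar) on the scale's grey read-out, when not pressed 49 mm above the bench. The read-out's case stands just past the plate on its -y side: 100 mm by 150 mm, keypad deck 32 mm high, and behind the key (35 mm from its centre, on the side away from the robot) a display ridge 57 mm high.
- print_key (a joint): Travel of the green key: 0 up, 0.005 m fully down. It is pressed straight down, counts as pressed beyond 0.003 m, springs back, and takes about 4 N to push right down.
- cutter: Bystander: orange box cutter lying flat, 140 mm long, 16 mm high. Origin under its middle.
- marker: Bystander: white marker pen with black cap, 135 mm long, 18 mm thick. Origin under its middle.
- soap_box: Bystander: green and white soap box, 90 by 60 by 32 mm. Origin at the centre of its underside.
- jar: Bystander: white jar with blue cap, 64 mm across, 85 mm high. Origin at the centre of its underside.
- mug: Bystander: blue mug, 82 mm across, 95 mm high. Origin at the centre of its underside.
- scanner: Bystander: black and grey hand scanner on its foot, about 100 by 75 mm, 135 mm high. Origin at the centre of its underside.

How it is judged (in metres and radians):
On the way, in this order (a step that is already met when the one before it is completed fails the run):
1. the carton lies in the gap, between the printer and the dispenser (y of carton in the frame of printer between -0.04 and 0.04 m and x of carton in the frame of printer between -0.13 and -0.07 m and x of carton in the frame of dispenser above 0.1 m), for 0.02 s.
2. the carton stands square in the middle of the plate, at rest, with the hand off it (x of carton in the frame of scale between -0.03 and 0.03 m and y of carton in the frame of scale between -0.03 and 0.03 m and angle between the y axis of carton and the y axis of scale, either way round below 0.15 rad and angle between carton's own z axis and vertical below 0.05 rad and linear speed of carton below 0.01 m/s and angular speed of carton below 0.05 rad/s and contact force between each of the arm, the fingers and carton below 0.1 N), for 0.2 s.
3. the green key is pressed while the carton stands there untouched (x of carton in the frame of scale between -0.03 and 0.03 m and y of carton in the frame of scale between -0.03 and 0.03 m and angle between the y axis of carton and the y axis of scale, either way round below 0.15 rad and angle between carton's own z axis and vertical below 0.05 rad and value of joint print_key above 0.003 m and contact force between each of the arm, the fingers and carton below 0.1 N), for 0.05 s.
At the end, for the whole second after the job is handed in: The carton came through the gap and stands flat, at rest, its centre within 30 mm of the plate's centre both ways and its length within 0.15 rad of the plate's y. Then, with nothing touching the carton, the green key was pressed beyond 3 mm, and it is up again (x of carton in the frame of scale between -0.03 and 0.03 m and y of carton in the frame of scale between -0.03 and 0.03 m and angle between the y axis of carton and the y axis of scale, either way round below 0.15 rad and angle between carton's own z axis and vertical below 0.05 rad and linear speed of carton below 0.01 m/s and angular speed of carton below 0.05 rad/s and height (world z) of carton below 0.004 m and value of joint print_key below 0.001 m).
It fails at once if the carton is lifted (more than 10 mm) or tipped (more than 0.15 rad) (height (world z) of carton above 0.01 m or angle between carton's own z axis and vertical above 0.15 rad).
It fails at once if the carton or the hand is jammed or knocked against the printer or the dispenser (more than 20 N) (contact force between any of printer, dispenser and anything else above 20 N).
It fails at once if the key is pressed before the carton stands on the plate (value of joint print_key above 0.003 m and not (x of carton in the frame of scale between -0.03 and 0.03 m and y of carton in the frame of scale between -0.03 and 0.03 m and angle between the y axis of carton and the y axis of scale, either way round below 0.15 rad and angle between carton's own z axis and vertical below 0.05 rad)).
It fails at once if another thing on the bench is moved by more than 15 mm (distance of any of cutter, marker, soap_box, jar, mug, scanner from where it was at the start of the episode above 0.015 m).
It also fails if it takes over 72 s, if anything falls off the work surface, if the arm or the gripper's body presses on something with over 40 N, if the wrist force passes 120 N, or if a joint passes its speed limit or range.

## Robot

A 6-joint arm with a two-finger parallel gripper is mounted at the origin on the work surface. World frame = base frame: x ahead of the robot, y to its left, z up, the work surface at z = 0. Lengths are in mm, angles in degrees, forces in N, time in s.
With the tool pointing down it reaches from about 350 to 850 mm from the base axis. Payload 8.1 kg.
Tool frame: the origin (TCP) lies at the very end of the fingers, on their centre line; the grasp point (between the pads) lies 19 mm behind it (pinch_z is the z of the grasp point in the tool frame, in mm); z points along the fingers, y is the direction in which the jaws open and shut (so a half turn about z gives the same grasp; the last joint's range is limited). The gripper opens to 85 mm and grips with 20 to 120 N. Pads are 22 mm wide; open, the fingers measure 114 mm over their backs; the gripper's body (76 mm by 85 mm) begins 54 mm behind the grasp point. The pads swing forward as they close: fully open they stand 13 mm farther back than shut.
Start: joints at [66.956, 7.471, 85.268, -0, 87.261, -4.893], TCP at [186.895, 570.154, 231.292] pointing down, gripper open.
Joint ranges: [-169.43, 169.43], [-51.17, 129.36], [1.28, 143.12], [-76.62, 256.62], [0, 156.53], [-152.29, 152.29]. Speed limits (degrees/s): [136.94, 136.94, 159.86, 180, 180, 180].

## Interface

Orientations are given as [roll, pitch, yaw] about the fixed x, y, z axes, in that order (R = Rz(yaw) Ry(pitch) Rx(roll)).
In Python, from bench import * gives the robot as it stands.
- The arm moves only by the shell command python3 -m creep 'ROWS' [FORCE]. ROWS is a JSON object of lists of equal length, an entry for each row: "translation": the shift along the tool's x, y, z in mm, a list of three; "rotation": the turn, a rotation vector about the tool's x, y, z in rad, a list of three; "claw": the finger opening in mm, from 0 to 85.4. In form: {"translation": [[dx, dy, dz], ...], "rotation": [[ax, ay, az], ...], "claw": [claw, ...]}. A call has 1 to 10 rows; each row shifts and turns the commanded pose from where the row before left it, along the tool's axes as they then stand; what a row does not reach is not made up. A row lasts 1/10 s, in which the tool goes at most 50 mm and 8.59 degrees, less where a joint would pass 70% of its speed; a pose out of reach is approached as far as the arm can. A call is refused whole if a number of a shift passes 50 or a number of a turn 0.15, either way. A call with a gripper value outside its range is refused whole. The fingers move at their own pace and stop on an object; FORCE is the grip in N (left out, the last holds). Time passes only in rows, so rows that do not move let the fingers close. It gives the time, the measured TCP pose, the force and the opening at its end, in the units of the state.
- sense(): the state, without advancing time (a new reading comes with each control period).
- snapshot(name): name is "side" or "top" or "wrist"; returns a dict with "frame" (420x560x3 uint8, red, green, blue), "intrinsics" (3x3 intrinsics, pixels), "extrinsics" (4x4, takes a point from camera to world coordinates). Camera axes: x right, y up, looking along -z (the intrinsics and any distortion apply to the point x, -y, -z); pixel columns grow to the right and rows downward; lengths in mm; the calibration is good to about 2 mm. The wrist camera is an equidistant fisheye: a pixel r from the principal point sees the ray r / f radians off the axis. A picture is of the moment at which its call begins. There is no depth.
- hand_in(): hands the job in, once; it reports no verdict.
The state is a dict: "time": time; "joint_pos": joint angles; "qd": joint speeds; "joint_efforts": joint torques, N m; "tool_pos": TCP position; "tcp_rot": TCP orientation; "ft_force": force on the tool from outside, world axes, zero at the start; "wrist_torque": the same for the moment, N m; "finger_gap": finger opening in mm.
Only numpy, scipy, OpenCV 4.12 (cv2) and the standard library are available. Lean on these libraries where they do the work, as an engineer would, in place of code of your own. Each camera call takes 0.05 s, during which the arm holds its last target.

## Working session

There is one attempt and no reset: what is moved stays moved. The work goes in short steps, Python scripts to look and compute and a shell command to move; the robot and the scene stay as the last step left them, time stands still between calls to the robot, and variables do not carry over. Pictures are saved under pics/ and viewed, and the job is handed in when it is done.

```bash
mkdir -p pics; ls
cat > h.py <<'E'
from bench import *
import numpy as np, cv2
def snap(n,out):
    s=snapshot(n); cv2.imwrite('pics/'+out+'.png',s['frame'][:,:,::-1]); np.savez('pics/'+out+'.npz',**{k:np.array(s[k]) for k in('frame','intrinsics','extrinsics')}); return s
def ray(f,u,v,z):
    d=np.load('pics/'+f+'.npz');K=d['intrinsics'];T=d['extrinsics']
    x=(u-K[0,2])/K[0,0];y=(v-K[1,2])/K[1,1]
    r=T[:3,:3]@np.array([x,-y,-1.]);o=T[:3,3]
    return o+r*(z-o[2])/r[2]
def proj(f,p):
    d=np.load('pics/'+f+'.npz');K=d['intrinsics'];T=d['extrinsics']
    c=T[:3,:3].T@(np.array(p,float)-T[:3,3]); return K[0,0]*c[0]/-c[2]+K[0,2], K[1,1]*-c[1]/-c[2]+K[1,2]
def crop(f,u0,v0,u1,v1,k,out):
    i=cv2.imread('pics/'+f+'.png')[v0:v1,u0:u1]; cv2.imwrite('pics/'+out+'.png',cv2.resize(i,None,fx=k,fy=k,interpolation=cv2.INTER_CUBIC))
E
python3 - <<'E'
from h import *
for n in('top','side'):
    s=snap(n,n+'0'); print(s['intrinsics'],s['extrinsics'])
print(sense())
E
```

```text
pics
[[426.43942343   0.         287.09213848]
 [  0.         426.43942343 212.57851363]
 [  0.           0.           1.        ]] [[-8.36491787e-02  9.71046209e-01 -2.23767902e-01  3.39491178e+02]
 [-9.96482459e-01 -8.03733677e-02  2.37240694e-02  7.81801027e+01]
 [ 5.05218774e-03  2.24965288e-01  9.74353680e-01  1.13160954e+03]
 [ 0.00000000e+00  0.00000000e+00  0.00000000e+00  1.00000000e+00]]
[[408.55641875   0.         277.66011474]
 [  0.         408.55641875 213.60162765]
 [  0.           0.           1.        ]] [[ 9.55794860e-01  1.64025344e-01 -2.44032522e-01  2.56445301e+02]
 [-2.93803425e-01  5.65650581e-01 -7.70531614e-01 -9.07279800e+02]
 [ 1.16504250e-02  8.08167747e-01  5.88837126e-01  8.11751212e+02]
 [ 0.00000000e+00  0.00000000e+00  0.00000000e+00  1.00000000e+00]]
{'time': 0.1, 'joint_pos': array([ 6.69547038e+01,  7.51118307e+00,  8.53247235e+01,  5.98847128e-04,
        8.72630839e+01, -4.89350355e+00]), 'qd': array([-0.15216229, -0.022075  , -0.14218093, -0.16470497, -0.03007341,
       -0.00651087]), 'joint_efforts': array([ 8.93258384e-04, -5.70944095e+01, -5.01947522e+01, -2.61433579e-04,
        7.86191085e-03, -5.54513508e-05]), 'tool_pos': array([186.69801025, 569.67054984, 230.32902036]), 'tcp_rot': array([-1.79901421e+02, -9.04020854e-03,  1.61848170e+02]), 'ft_force': array([-0.57196477, -0.48243958,  0.56419836]), 'wrist_torque': array([ 0.02286729, -0.04121136,  0.0381629 ]), 'finger_gap': 85.36110240538406}
```

View pics/top0.png

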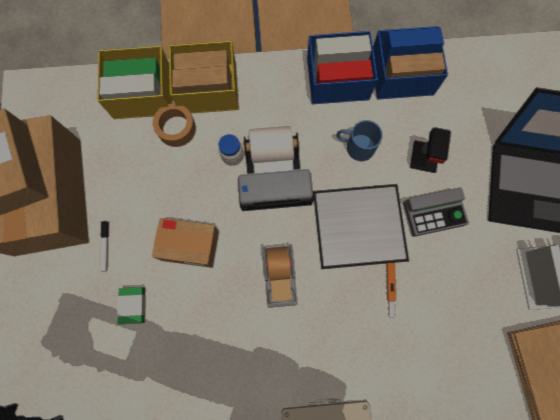

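View pics/side0.png

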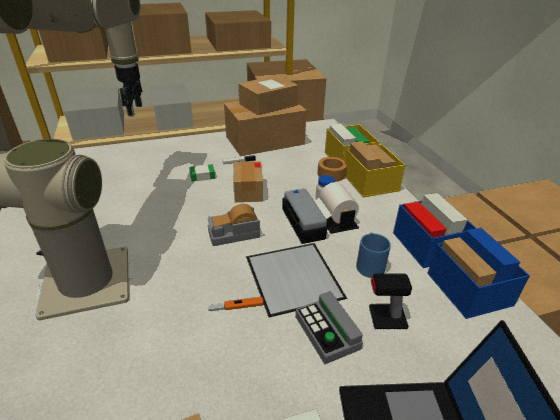

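Run:
```python
from h import *
crop('top0',140,200,300,320,5,'c1')
crop('top0',220,150,420,280,4,'c2')
crop('top0',380,170,480,250,7,'c3')
```

```text
(no output)
```

View pics/c1.png

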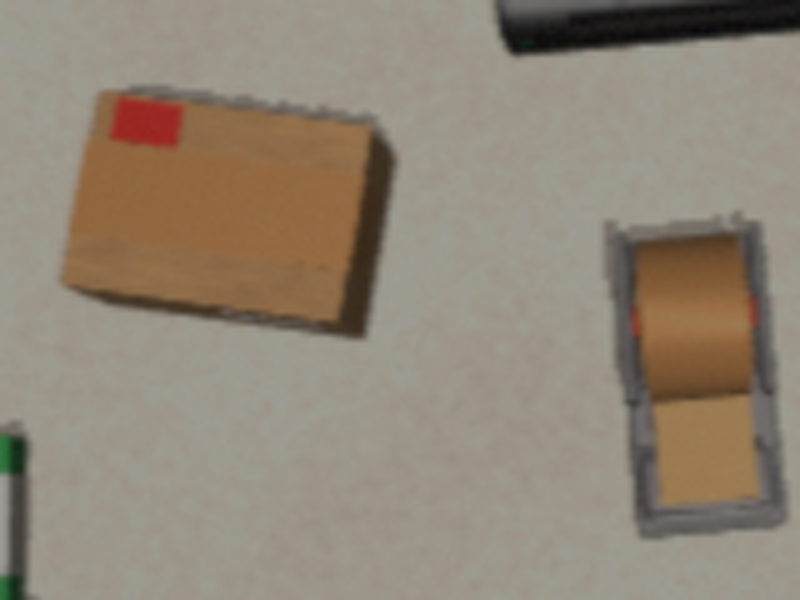

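View pics/c2.png

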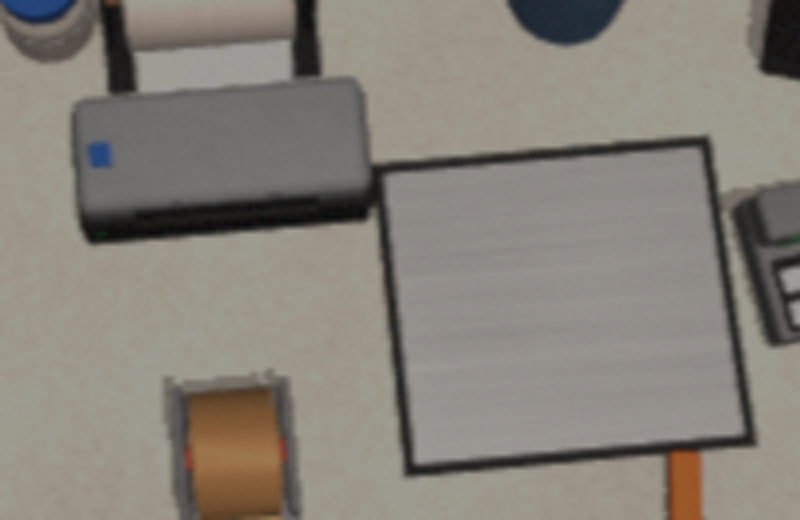

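View pics/c3.png

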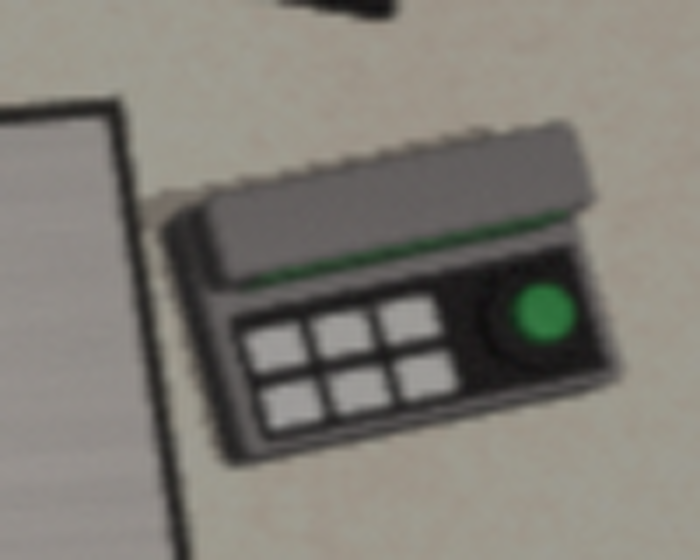

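Run:
```python
from h import *
np.set_printoptions(precision=1,suppress=True)
f='top0'
def P(n,pts,z):
    r=[ray(f,u,v,z)[:2] for u,v in pts]; print(n,*r,'mean',np.mean(r,0),'len',[round(float(np.linalg.norm(r[i]-r[i-1])),1) for i in range(len(r))],'ang',[round(float(np.degrees(np.arctan2(*(r[i]-r[i-1])[::-1]))),1) for i in range(len(r))])
P('carton',[(160.6,218.4),(214.4,225.2),(208,264.2),(152.4,257)],85)
P('cartonbot',[(219,231.6),(213,267.4)],0)
P('plate',[(315.75,193),(396.5,186.75),(406.75,259.5),(322.75,266.5)],0)
P('printerfront',[(243,210.25),(311.5,204)],0)
P('disp rear',[(261.4,245),(292.6,244)],68)
P('disp front',[(268,307.4),(297,305)],0)
P('key',[(457.9,214.6)],49)
P('cutter',[(391,264),(392.5,316)],8)
P('jar',[(230,143)],85);P('marker',[(105,222),(103,270)],9);P('soap',[(131,305)],32)
```

```text
carton [591.1 370. ] [562.6 236.5] [466.6 256.5] [495.6 391.7] mean [529.  313.7] len [98.0, 136.5, 98.1, 138.3] ang [-12.8, -102.1, 168.2, 77.9]
cartonbot [562.1 237.8] [467.4 258.2] mean [514.7 248. ] len [96.9, 96.9] ang [-12.1, 167.9]
plate [648.  -32.6] [ 647.5 -257.1] [ 445.5 -255.8] [445.6 -31.2] mean [ 546.6 -144.2] len [202.4, 224.4, 202.0, 224.6] ang [-0.4, -90.1, 179.6, 90.0]
printerfront [615.8 169.8] [617.9 -18. ] mean [616.8  75.9] len [187.8, 187.8] ang [90.6, -89.4]
disp rear [505.7 123.7] [501.7  45.3] mean [503.7  84.5] len [78.5, 78.5] ang [87.1, -92.9]
disp front [352.3 121. ] [352.1  45.6] mean [352.2  83.3] len [75.4, 75.4] ang [89.8, -90.2]
key [ 546.  -391.7] mean [ 546.  -391.7] len [0.0] ang [0.0]
cutter [ 436.4 -210.3] [ 304.1 -195.8] mean [ 370.2 -203. ] len [133.2, 133.2] ang [-6.3, 173.7]
jar [778.3 185.9] mean [778.3 185.9] len [0.0] ang [0.0]
marker [611.8 539.8] [483.5 543.4] mean [547.6 541.6] len [128.3, 128.3] ang [-1.6, 178.4]
soap [386.6 462.7] mean [386.6 462.7] len [0.0] ang [0.0]
```

```bash
cat > plan.py <<'E'
from h import *
from scipy.spatial.transform import Rotation as R, Slerp
import sys
def tgt(yaw,tx=0,ty=0): # tilt about tool x / tool y, rad, after yaw
    return R.from_euler('z',yaw,degrees=True)*R.from_euler('x',180,degrees=True)*R.from_rotvec([tx,ty,0])
def cur():
    s=sense(); return np.array(s['tool_pos']),R.from_euler('xyz',s['tcp_rot'],degrees=True)
def rows(p,Rt,n,p0=None,R0=None):
    if p0 is None: p0,R0=cur()
    sl=Slerp([0,1],R.concatenate([R0,Rt]))
    tr=[];ro=[]
    for i in range(n):
        a,b=sl(i/n),sl((i+1)/n)
        tr.append(np.round(a.inv().apply((np.array(p)-p0)/n),1).tolist()); ro.append(np.round((a.inv()*b).as_rotvec(),4).tolist())
    print(n,'rows'); print(tr); print(ro)
E
python3 - <<'E'
from plan import *
rows([434,325,150],tgt(167.9,0,-.1),10)
E
```

```text
10 rows
[[-31.1, -15.5, 8.1], [-30.9, -15.9, 8.4], [-30.6, -16.2, 8.7], [-30.4, -16.5, 8.9], [-30.1, -16.8, 9.2], [-29.8, -17.2, 9.5], [-29.5, -17.5, 9.8], [-29.3, -17.8, 10.1], [-29.0, -18.1, 10.4], [-28.7, -18.4, 10.6]]
[[-0.0007, -0.01, -0.0105], [-0.0007, -0.01, -0.0105], [-0.0007, -0.01, -0.0105], [-0.0007, -0.01, -0.0105], [-0.0007, -0.01, -0.0105], [-0.0007, -0.01, -0.0105], [-0.0007, -0.01, -0.0105], [-0.0007, -0.01, -0.0105], [-0.0007, -0.01, -0.0105], [-0.0007, -0.01, -0.0105]]
```

```bash
python3 -m creep '{"translation":[[-31.1,-15.5,8.1],[-30.9,-15.9,8.4],[-30.6,-16.2,8.7],[-30.4,-16.5,8.9],[-30.1,-16.8,9.2],[-29.8,-17.2,9.5],[-29.5,-17.5,9.8],[-29.3,-17.8,10.1],[-29,-18.1,10.4],[-28.7,-18.4,10.6]],"rotation":[[-0.0007,-0.01,-0.0105],[-0.0007,-0.01,-0.0105],[-0.0007,-0.01,-0.0105],[-0.0007,-0.01,-0.0105],[-0.0007,-0.01,-0.0105],[-0.0007,-0.01,-0.0105],[-0.0007,-0.01,-0.0105],[-0.0007,-0.01,-0.0105],[-0.0007,-0.01,-0.0105],[-0.0007,-0.01,-0.0105]],"claw":[72,72,72,72,72,72,72,72,72,72]}' 20
python3 - <<'E'
from plan import *
rows([434,325,28],tgt(167.9,0,-.1),5)
print(sense()['time'])
E
```

```text
time: 1.1
tool_pos: [434.9, 324.3, 150.0]
tcp_rot: [179.9, 5.7, 167.9]
ft_force: [-0.1, 0.3, 1.2]
finger_gap: 71.7
5 rows
[[2.6, 0.1, 24.3], [2.6, 0.1, 24.3], [2.6, 0.1, 24.3], [2.6, 0.1, 24.3], [2.6, 0.1, 24.3]]
[[0.0002, 0.0, -0.0], [0.0002, 0.0, -0.0], [0.0002, 0.0, -0.0], [0.0002, 0.0, -0.0], [0.0002, 0.0, -0.0]]
1.1
```

```bash
python3 -m creep '{"translation":[[2.5,0,24.3],[2.5,0,24.3],[2.5,0,24.3],[2.5,0,24.3],[2.5,0,24.3],[0,0,0]],"rotation":[[0,0,0],[0,0,0],[0,0,0],[0,0,0],[0,0,0],[0,0,0]],"claw":[72,72,72,72,72,72]}'
python3 - <<'E'
from plan import *
snap('side','s1'); snap('top','t1'); crop('s1',180,120,330,260,5,'s1c')
crop('t1',100,150,340,330,3,'t1c')
E
```

```text
time: 1.7
tool_pos: [430.9, 323.7, 24.2]
tcp_rot: [-179.8, 5.4, 167.9]
ft_force: [-0.8, 0.3, -0.4]
finger_gap: 71.9
```

View pics/s1c.png

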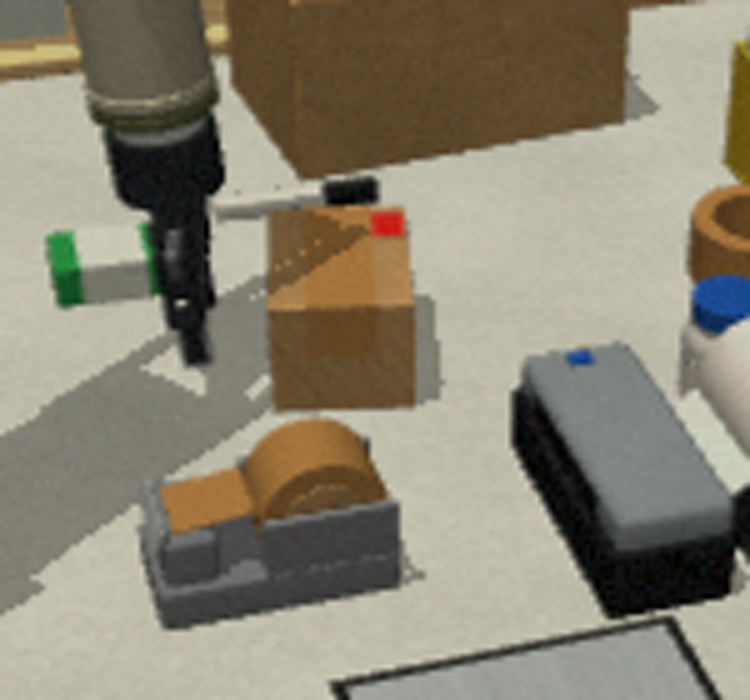

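View pics/t1c.png

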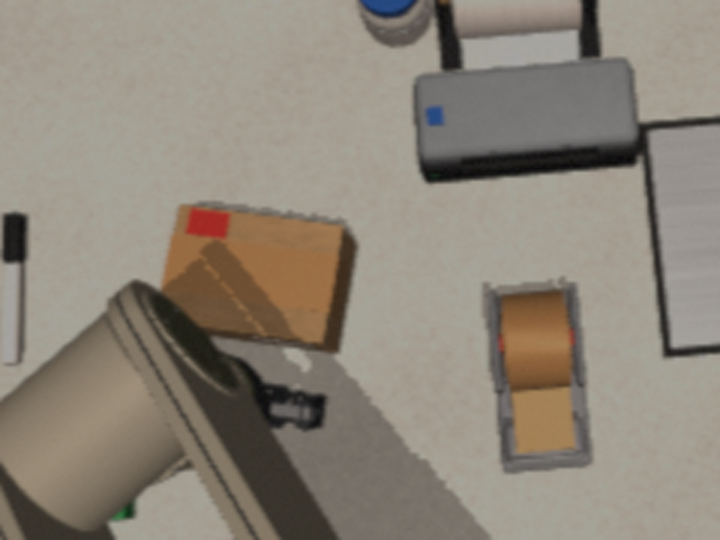

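Run:
```python
from plan import *
p1=np.array([460,319.5,27])
rows(p1,tgt(167.9,0,-.1),4)
rows([494,303,27],tgt(180,0,-.1),10,p1,tgt(167.9,0,-.1))
```

```text
4 rows
[[-6.7, -0.1, 1.0], [-6.7, -0.1, 1.0], [-6.7, -0.1, 1.0], [-6.7, -0.1, 1.0]]
[[0.0001, -0.0003, -0.0001], [0.0001, -0.0003, -0.0001], [0.0001, -0.0003, -0.0001], [0.0001, -0.0003, -0.0001]]
10 rows
[[-3.7, -0.9, 0.4], [-3.6, -1.0, 0.4], [-3.6, -1.1, 0.4], [-3.6, -1.1, 0.4], [-3.6, -1.2, 0.4], [-3.5, -1.3, 0.4], [-3.5, -1.4, 0.4], [-3.5, -1.4, 0.3], [-3.4, -1.5, 0.3], [-3.4, -1.6, 0.3]]
[[-0.0021, -0.0, -0.021], [-0.0021, 0.0, -0.021], [-0.0021, 0.0, -0.021], [-0.0021, 0.0, -0.021], [-0.0021, -0.0, -0.021], [-0.0021, 0.0, -0.021], [-0.0021, 0.0, -0.021], [-0.0021, 0.0, -0.021], [-0.0021, -0.0, -0.021], [-0.0021, 0.0, -0.021]]
```

```bash
python3 -m creep '{"translation":[[-6.7,0,0.8],[-6.7,0,0.8],[-6.7,0,0.8],[-6.7,0,0.8],[0,0,0]],"rotation":[[0,0,0],[0,0,0],[0,0,0],[0,0,0],[0,0,0]],"claw":[72,72,72,72,72]}'
python3 -c "
from plan import *
s=sense();print(s['tool_pos'],s['tcp_rot'],s['ft_force'])"
```

```text
time: 2.3
tool_pos: [461.8, 320.1, 28.6]
tcp_rot: [179.9, 5.8, 167.8]
ft_force: [-0.1, 0.4, -0.3]
finger_gap: 72.0
[461.81228622 320.07044574  28.61367518] [179.85898464   5.79524194 167.81029566] [-0.10347797  0.41488968 -0.32989234]
```

```bash
python3 -m creep '{"translation":[[-3.6,-1.0,0.4],[-3.6,-1.0,0.4],[-3.6,-1.1,0.4],[-3.6,-1.1,0.4],[-3.5,-1.2,0.4],[-3.5,-1.3,0.4],[-3.4,-1.4,0.4],[-3.4,-1.4,0.4],[-3.3,-1.5,0.4],[-3.3,-1.6,0.4]],"rotation":[[-0.0021,0,-0.021],[-0.0021,0,-0.021],[-0.0021,0,-0.021],[-0.0021,0,-0.021],[-0.0021,0,-0.021],[-0.0021,0,-0.021],[-0.0021,0,-0.021],[-0.0021,0,-0.021],[-0.0021,0,-0.021],[-0.0021,0,-0.021]],"claw":[72,72,72,72,72,72,72,72,72,72]}'
python3 - <<'E'
from plan import *
snap('side','s2'); snap('top','t2'); crop('s2',180,120,330,260,5,'s2c')
crop('t2',130,190,290,310,5,'t2c')
E
```

```text
time: 3.3
tool_pos: [493.1, 303.6, 27.5]
tcp_rot: [179.9, 5.7, -179.9]
ft_force: [-5.7, 0.1, 4.2]
finger_gap: 72.1
```

View pics/s2c.png

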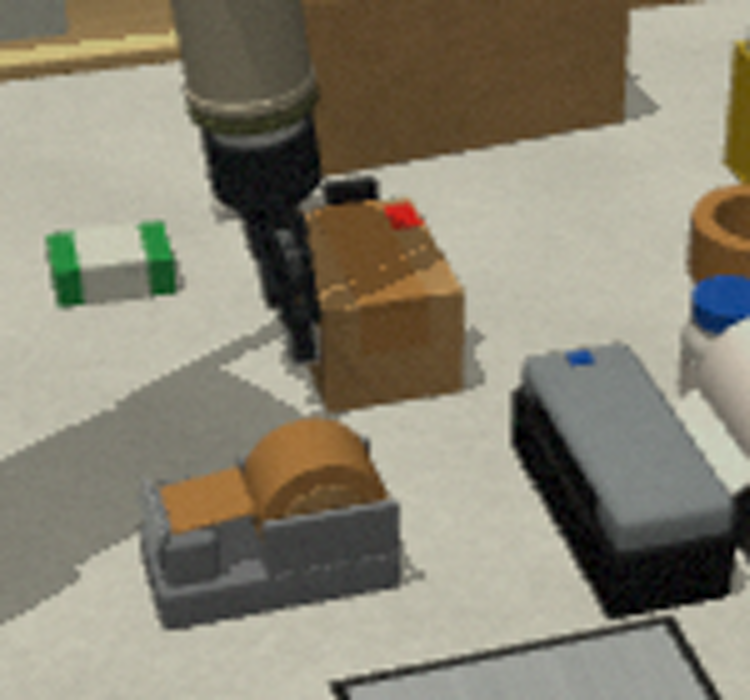

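View pics/t2c.png

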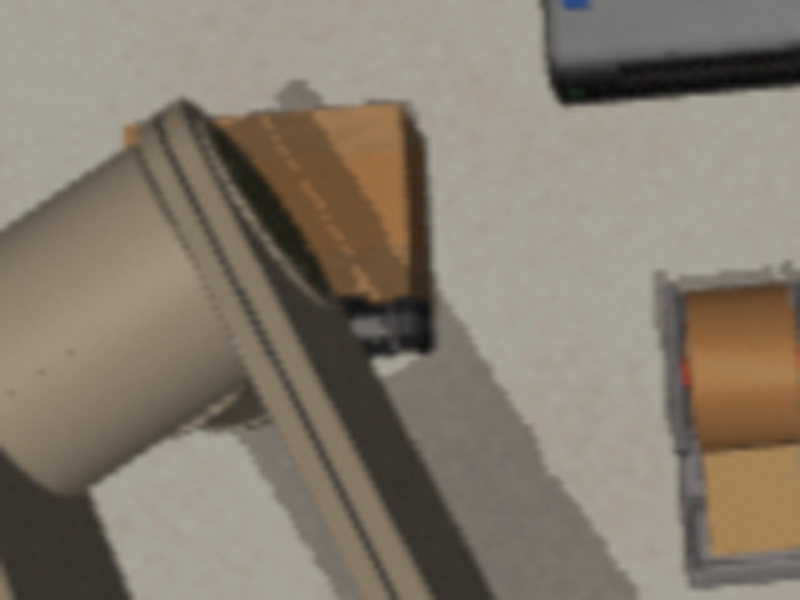

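Run:
```python
from plan import *
np.set_printoptions(precision=1,suppress=True)
a=ray('t2',210.4,211,85);b=ray('t2',155.6,215.4,85);c=ray('t2',215.3,218.5,0)
d=ray('t2',215.8,248,0)
print(a,b,c,d, np.degrees(np.arctan2(*(b-a)[:2][::-1])))
# side view: front face corners
for u,v,z in [(245,199,0),(272.4,195,0),(244,181,85),(272.6,178,85)]: print(ray('s2',u,v,z))
print(sense()['tool_pos'])
```

```text
[599.9 244.9  85. ] [599.8 382.4  85. ] [599.  246.1   0. ] [518.4 248.4   0. ] 90.00391686378973
[507.5 271.1   0. ]
[608.1 268.9   0. ]
[503.2 254.7  85. ]
[601.9 246.8  85. ]
[493.6 303.4  27.5]
```

```bash
python3 - <<'E'
from plan import *
np.set_printoptions(precision=1,suppress=True)
print(ray('s1',260.2,235.8,0),ray('s1',302.4,242.4,0),ray('s1',283,208.5,0),ray('s1',259.6,220.3,68))
for n,p in dict(pa=[617,-22,0],pb=[617,174,0],d0=[503,46,0],d1=[503,122,0],d2=[503,46,68],d3=[503,122,68]).items(): print(n,np.array(proj('top0',p)),np.array(proj('s1',p)))
E
python3 - <<'E'
import sys; sys.path.insert(0,'.')
from h import *
i=cv2.imread('pics/s1.png')[190:260,220:320]; cv2.imwrite('pics/s1d.png',cv2.resize(i,None,fx=8,fy=8,interpolation=cv2.INTER_CUBIC))
E
```

```text
[505.5  57.2   0. ] [621.8 -10.2   0. ] [619.2 178.3   0. ] [502.2  48.3  68. ]
pa [313.  204.2] [302.2 245.1]
pb [241.5 209.9] [282.8 209.3]
d0 [291.8 247.4] [260.4 238.1]
d1 [263.5 249.8] [254.3 223.8]
d2 [292.3 243.5] [260.1 220.7]
d3 [262.1 246. ] [253.8 206.8]
```

View pics/s1d.png

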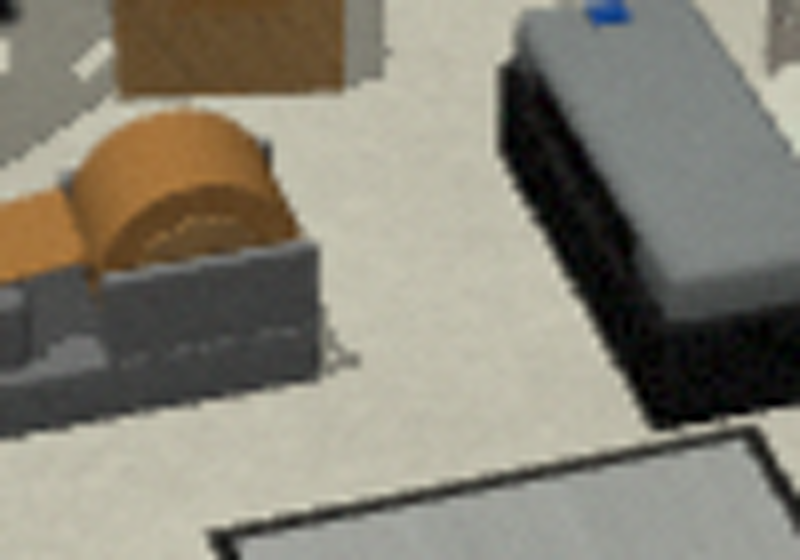

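```bash
python3 -m creep '{"translation":[[-2,0,0.2],[-2,0,0.2],[-2,0,0.2],[-2,0,0.2],[-1.5,0,0.15],[0,0,0]],"rotation":[[0,0,0],[0,0,0],[0,0,0],[0,0,0],[0,0,0],[0,0,0]],"claw":[72,72,72,72,72,72]}'
python3 - <<'E'
from plan import *
p,r=cur(); print(p,r.as_euler('xyz',degrees=True))
rows([485,p[1],p[2]],tgt(180,0,-.1),2)
E
```

```text
time: 4.0
tool_pos: [503.0, 303.6, 27.4]
tcp_rot: [179.9, 5.7, 180.0]
ft_force: [-3.5, 1.2, 2.7]
finger_gap: 72.0
[503.00058578 303.64954816  27.43709227] [179.91522561   5.71817746 179.9671348 ]
2 rows
[[9.0, -0.0, -0.9], [9.0, -0.0, -0.9]]
[[0.0007, -0.0001, -0.0003], [0.0007, -0.0001, -0.0003]]
```

```bash
python3 -m creep '{"translation":[[10,0,-1],[10,0,-1],[6,0,-30],[0,0,-40],[0,0,-40],[0,0,-40]],"rotation":[[0,0,0],[0,0,0],[0,0,0],[0,0,0],[0,0,0],[0,0,0]],"claw":[72,72,72,72,72,70]}'
python3 - <<'E'
from plan import *
p,r=cur(); print(p,r.as_euler('xyz',degrees=True))
q=np.array([515,440,180]); m=tgt(135,0,-.1)
rows(q,m,6); rows([560,440,180],tgt(90,0,-.1),6,q,m)
E
```

```text
time: 4.6
tool_pos: [461.1, 303.2, 177.4]
tcp_rot: [179.9, 5.8, 180.0]
ft_force: [0.1, 0.4, -0.2]
finger_gap: 69.9
[461.10271936 303.17790074 177.44400655] [179.91839591   5.7657105  179.97337119]
6 rows
[[-9.0, 22.8, 0.5], [-5.9, 23.8, 0.2], [-2.8, 24.4, -0.1], [0.4, 24.5, -0.4], [3.6, 24.2, -0.8], [6.7, 23.6, -1.1]]
[[0.0133, 0.0, 0.1302], [0.0133, 0.0, 0.1302], [0.0133, 0.0, 0.1302], [0.0133, 0.0, 0.1302], [0.0133, 0.0, 0.1302], [0.0133, 0.0, 0.1302]]
6 rows
[[-5.3, 5.3, 0.5], [-4.5, 6.0, 0.5], [-3.7, 6.5, 0.4], [-2.9, 6.9, 0.3], [-1.9, 7.2, 0.2], [-1.0, 7.4, 0.1]]
[[0.0131, -0.0, 0.1302], [0.0131, -0.0, 0.1302], [0.0131, -0.0, 0.1302], [0.0131, -0.0, 0.1302], [0.0131, -0.0, 0.1302], [0.0131, 0.0, 0.1302]]
```

```bash
python3 -m creep '{"translation":[[-9.0,22.8,0.5],[-5.9,23.8,0.2],[-2.8,24.4,-0.1],[0.4,24.5,-0.4],[3.6,24.2,-0.8],[6.7,23.6,-1.1]],"rotation":[[0.0131,0,0.1302],[0.0131,0,0.1302],[0.0131,0,0.1302],[0.0131,0,0.1302],[0.0131,0,0.1302],[0.0131,0,0.1302]],"claw":[60,60,60,60,60,60]}'
python3 -m creep '{"translation":[[-5.3,5.3,0.5],[-4.5,6.0,0.5],[-3.7,6.5,0.4],[-2.9,6.9,0.3],[-1.9,7.2,0.2],[-1,7.4,0.1],[0,0,0]],"rotation":[[0.0131,0,0.1302],[0.0131,0,0.1302],[0.0131,0,0.1302],[0.0131,0,0.1302],[0.0131,0,0.1302],[0.0131,0,0.1302],[0,0,0]],"claw":[60,60,60,60,60,60,60]}'
python3 - <<'E'
from plan import *
snap('side','s3'); snap('top','t3'); crop('s3',200,120,350,260,5,'s3c')
crop('t3',130,170,330,300,4,'t3c')
E
```

```text
time: 5.2
tool_pos: [515.7, 441.2, 178.6]
tcp_rot: [179.9, 5.7, 134.7]
ft_force: [0.7, -1.0, -0.7]
finger_gap: 60.0
time: 5.9
tool_pos: [561.4, 439.8, 178.3]
tcp_rot: [180.0, 5.7, 89.8]
ft_force: [0.2, -0.1, -0.9]
finger_gap: 60.0
```

View pics/s3c.png

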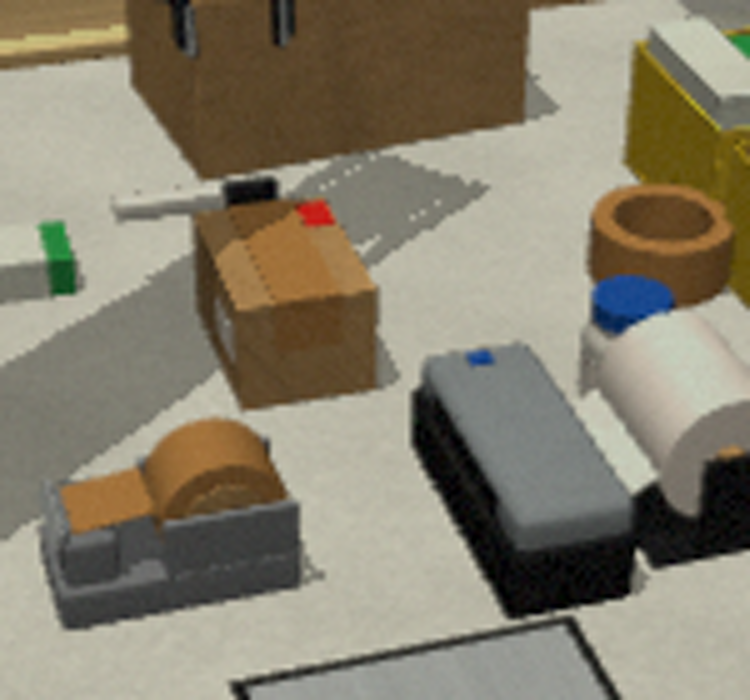

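View pics/t3c.png

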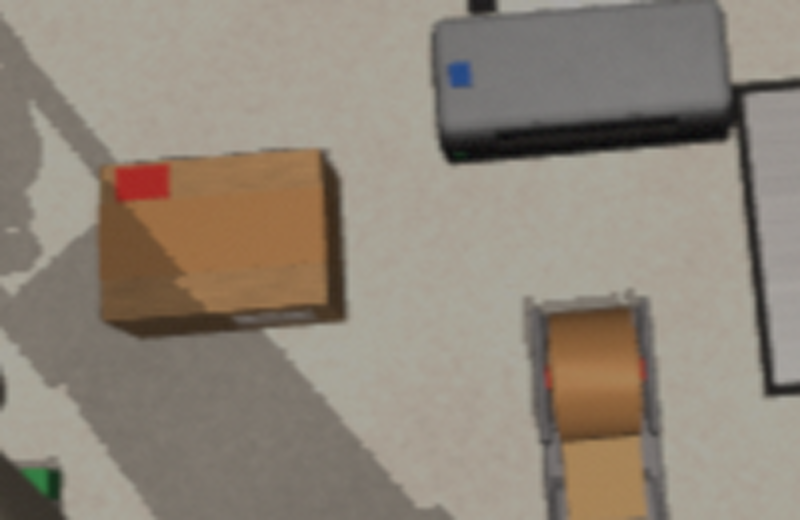

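Run:
```python
from plan import *
np.set_printoptions(precision=1,suppress=True)
r=[ray('t3',u,v,85)[:2] for u,v in [(155.25,211.5),(210.5,207.5),(211.5,245.75),(155.5,249.75)]]
print(*r,np.mean(r,0),[np.degrees(np.arctan2(*(r[i]-r[i-1])[::-1])) for i in range(4)])
print(*[ray('t3',u,v,0)[:2] for u,v in [(216.25,250),(165.75,254),(215.25,216)]])
print(*[ray('t3',u,v,0)[:2] for u,v in [(130+452/4,170+161/4),(130+728/4,170+138/4)]])
print(*[ray('t3',u,v,68)[:2] for u,v in [(130+527/4,170+301/4),(130+648/4,170+296/4)]])
```

```text
[610.  383.1] [608.9 244.2] [511.4 246. ] [512.9 383.9] [560.8 314.3] [np.float64(-0.4634438620643547), np.float64(-90.45048943664402), np.float64(178.9636279527123), np.float64(89.37938820555)]
[512.9 247.5] [513.3 381.7] [606.  245.9]
[615.8 169.8] [616.4 -19.2]
[505.  122.8] [501.8  46.8]
```

```bash
python3 -m creep '{"translation":[[3,-0.2,29.8],[3,-0.3,29.8],[3,-0.3,29.8],[3,-0.3,29.8],[3,-0.3,29.8],[-10,0,1],[-10,0,1],[-10,0,1],[-6,0,0.6],[-4,0,0.4]],"rotation":[[0,0,0],[0,0,-0.003],[0,0,0],[0,0,0],[0,0,0],[0,0,0],[0,0,0],[0,0,0],[0,0,0],[0,0,0]],"claw":[60,60,60,60,60,60,60,60,60,60]}'
python3 -c "
from plan import *
print(cur()[0],cur()[1].as_euler('xyz',degrees=True))"
```

```text
time: 7.0
tool_pos: [561.0, 399.9, 31.2]
tcp_rot: [179.9, 5.6, 90.1]
ft_force: [-0.3, 0.8, -0.1]
finger_gap: 60.0
[561.02450945 399.93866612  31.17277397] [179.85599261   5.56015459  90.12195942]
```

```bash
python3 -m creep '{"translation":[[-6,-0.5,0.7],[-6,-0.5,0.7],[-10,0,1.1],[-12,0,1.3],[-12,0,1.3],[-12,0,1.3],[-12,0,1.3],[-12,0,1.2],[-12,0,1.2],[-6,0,0.6]],"rotation":[[0,0,0],[0,0,0],[0,0,0],[0,0,0],[0,0,0],[0,0,0],[0,0,0],[0,0,0],[0,0,0],[0,0,0]],"claw":[60,60,60,60,60,60,60,60,60,60]}'
python3 - <<'E'
from plan import *
print(cur()[0],cur()[1].as_euler('xyz',degrees=True))
snap('side','s4'); snap('top','t4'); crop('s4',200,120,350,260,5,'s4c')
crop('t4',150,170,350,300,4,'t4c')
E
```

```text
time: 8.0
tool_pos: [560.6, 300.9, 30.4]
tcp_rot: [179.8, 5.5, 90.2]
ft_force: [-1.0, 6.8, 4.8]
finger_gap: 59.9
[560.58303452 300.91618406  30.43050354] [179.78115836   5.45281954  90.16774362]
```

View pics/s4c.png

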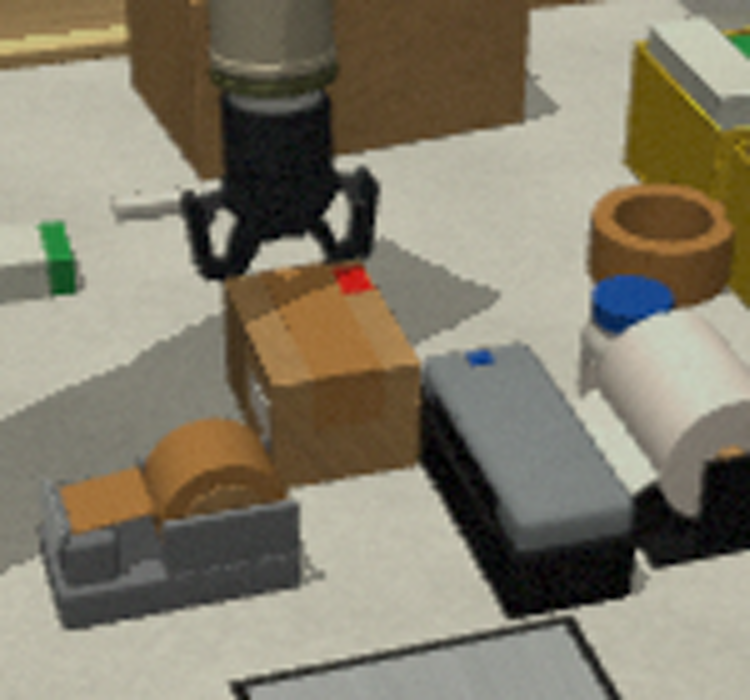

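View pics/t4c.png

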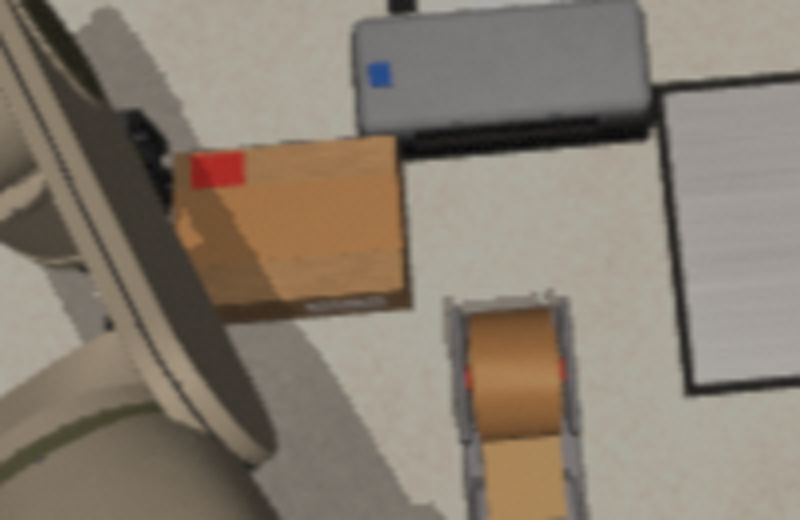

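```bash
python3 - <<'E'
from h import *
np.set_printoptions(precision=1,suppress=True)
d=np.load('pics/s4.npz');K=d['intrinsics'];T=d['extrinsics']
def rayy(u,v,y):
    r=T[:3,:3]@np.array([(u-K[0,2])/K[0,0],-(v-K[1,2])/K[1,1],-1.]);o=T[:3,3]
    return o+r*(y-o[1])/r[1]
for n,(u,v) in dict(Lbot=(215,278),Lout=(185,200),Ltop=(190,190),Rbot=(355,262),Rout=(380,190),bodyL=(225,150),bodyR=(332,150)).items():
    print(n,rayy(200+u/5,120+v/5,308),rayy(200+u/5,120+v/5,318))
E
python3 - <<'E'
import sys; sys.path.insert(0,'.')
from h import *
snap('wrist','w4')
E
```

```text
Lbot [511.8 308.   74.3] [513.9 318.   68.2]
Lout [493.4 308.  138.8] [495.4 318.  133.3]
Ltop [497.2 308.  145.9] [499.2 318.  140.4]
Rbot [614.1 308.   70.7] [617.1 318.   64.6]
Rout [632.3 308.  126. ] [635.4 318.  120.4]
bodyL [522.6 308.  172.5] [524.8 318.  167.3]
bodyR [597.5 308.  162. ] [600.3 318.  156.7]
```

View pics/w4.png

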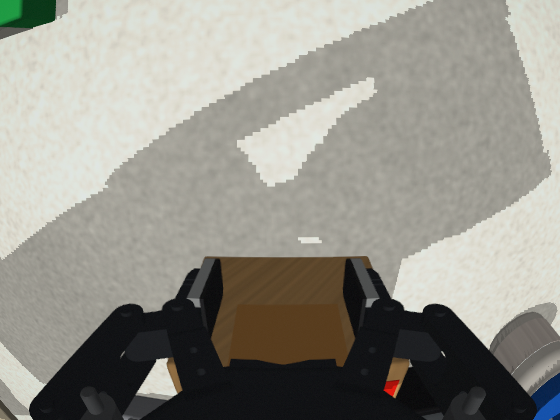

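```bash
python3 -m creep '{"translation":[[8,0,-0.8],[6,0,-0.6],[0,0,-6],[0,0,-6],[0,0,0],[0,0,0]],"rotation":[[0,0,0],[0,0,0],[0,0,0],[0,0,0],[0,0,0],[0,0,0]],"claw":[60,60,48,36,36,36]}'
python3 - <<'E'
from plan import *
np.set_printoptions(precision=1,suppress=True)
print(cur()[0],cur()[1].as_euler('xyz',degrees=True))
snap('side','s5'); snap('top','t5'); crop('s5',200,120,350,260,5,'s5c')
crop('t5',150,170,350,300,4,'t5c')
f=lambda u,v,z:ray('t4',150+u/4,170+v/4,z)[:2]
print(f(395,137,85),f(404,291,85),f(175,153,85),f(411,305,0),f(230,321,0))
E
```

```text
time: 8.75
tool_pos: [559.4, 315.0, 40.6]
tcp_rot: [180.0, 5.6, 90.2]
ft_force: [-0.5, -0.9, -0.1]
finger_gap: 35.6
[559.4 315.   40.6] [180.    5.6  90.2]
[609.4 147.5] [510.8 148.2] [610.4 286.4] [514.9 149.9] [514.1 270.8]
```

View pics/s5c.png

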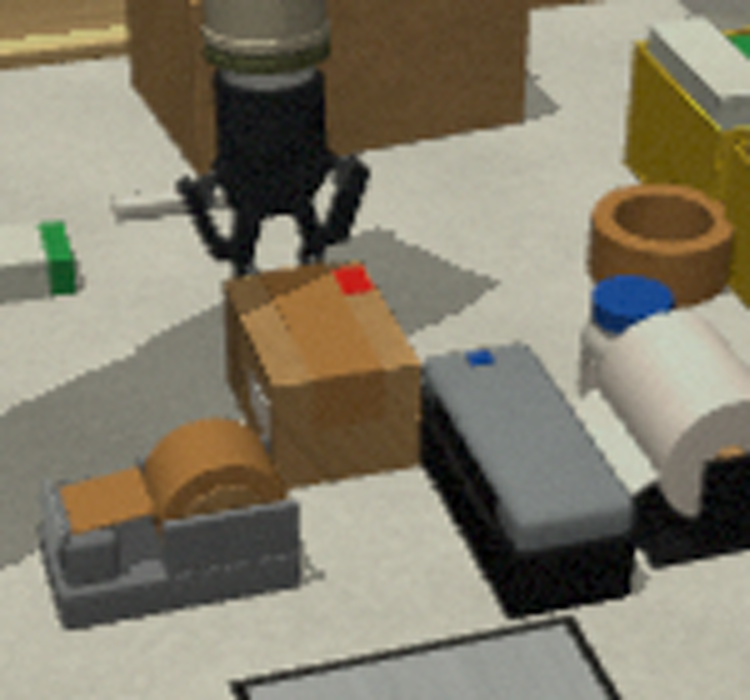

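View pics/t5c.png

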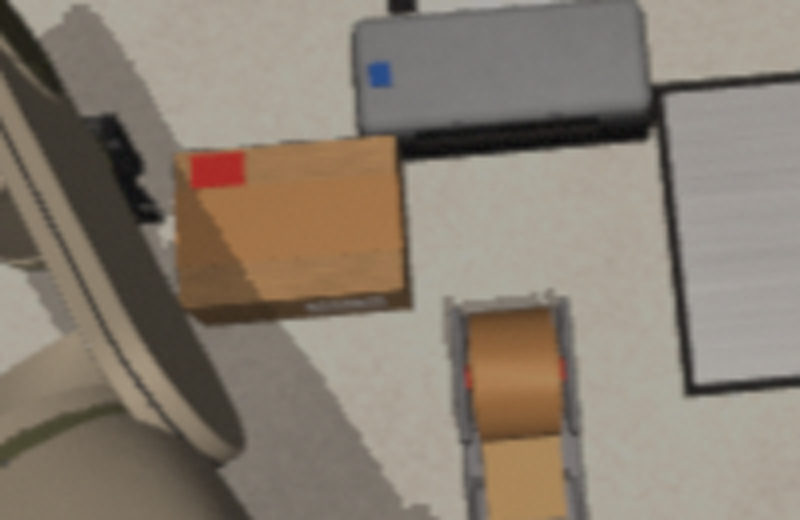

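```bash
python3 -m creep '{"translation":[[-8,0.2,0.8],[-8,0.2,0.8],[-8,0.1,0.8],[-10,0,1],[-12,0,1.2],[-12,0,1.2],[-12,0,1.2],[-12,0,1.2],[-12,0,1.2],[-12,0,1.2]],"rotation":[[0,0,0.001],[0,0,0.001],[0,0,0],[0,0,0],[0,0,0],[0,0,0],[0,0,0],[0,0,0],[0,0,0],[0,0,0]],"claw":[36,36,36,36,36,36,36,36,36,36]}'
python3 - <<'E'
from plan import *
np.set_printoptions(precision=1,suppress=True)
print(cur()[0],cur()[1].as_euler('xyz',degrees=True))
snap('top','t6'); crop('t6',150,170,350,300,4,'t6c')
E
```

```text
time: 9.85
tool_pos: [559.6, 207.3, 40.0]
tcp_rot: [180.0, 5.7, 90.0]
ft_force: [0.7, 1.7, -2.1]
finger_gap: 35.9
[559.6 207.3  40. ] [180.    5.7  90. ]
```

View pics/t6c.png

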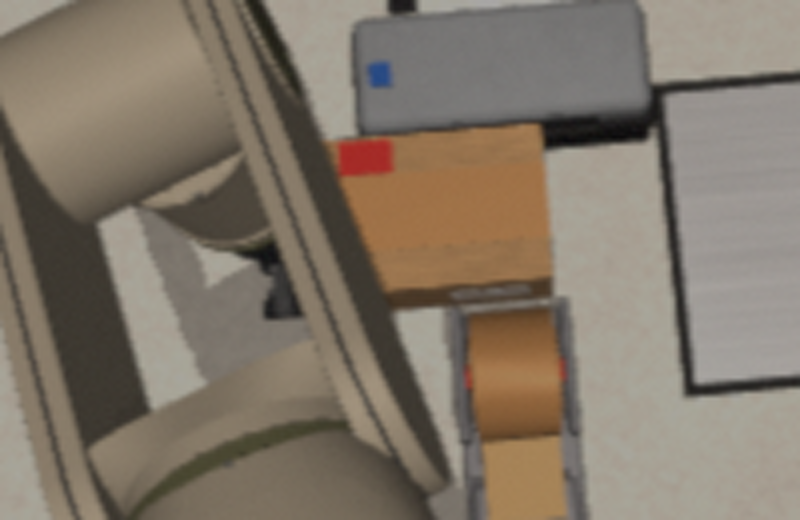

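Run:
```python
from plan import *
np.set_printoptions(precision=1,suppress=True)
f=lambda u,v,z:ray('t6',150+u/4,170+v/4,z)[:2]
print(f(541,125,85),f(550,277,85),f(334,140,85),f(552,299,0),f(388,308,0))
```

```text
[609.6  54.9] [512.   57.4] [610.6 186.1] [511.1  55.6] [514.1 165.3]
```

```bash
python3 -m creep '{"translation":[[-6,0,0.6],[-9,0,0.9],[-12,0,1.2],[-12,0,1.2],[-12,0,1.2],[-12,0,1.2],[-12,0,1.2],[-12,0,1.2],[-12,0,1.2],[-12,0,1.2]],"rotation":[[0,0,0],[0,0,0],[0,0,0],[0,0,0],[0,0,0],[0,0,0],[0,0,0],[0,0,0],[0,0,0],[0,0,0]],"claw":[36,36,36,36,36,36,36,36,36,36]}'
python3 - <<'E'
from plan import *
np.set_printoptions(precision=1,suppress=True)
print(cur()[0],cur()[1].as_euler('xyz',degrees=True))
snap('top','t7'); crop('t7',220,150,420,280,4,'t7c')
E
```

```text
time: 10.9
tool_pos: [559.8, 96.0, 40.1]
tcp_rot: [180.0, 5.6, 90.1]
ft_force: [-0.3, 4.5, 1.9]
finger_gap: 36.2
[559.8  96.   40.1] [180.    5.6  90.1]
```

View pics/t7c.png

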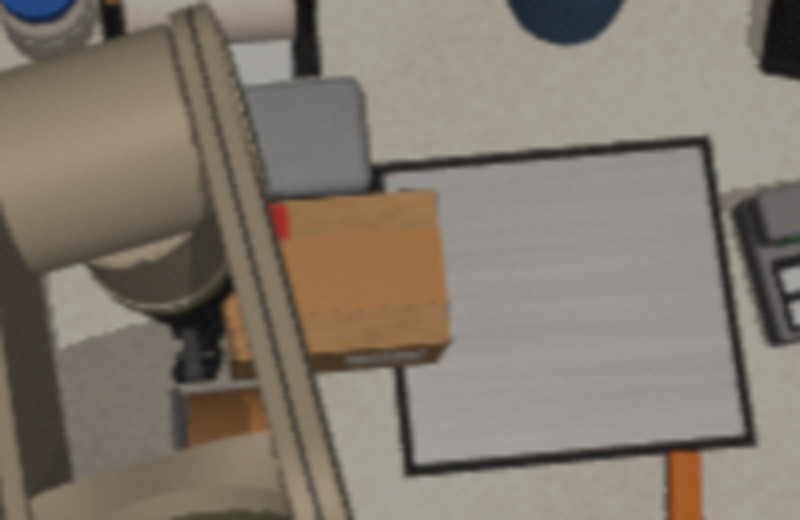

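```bash
python3 -m creep '{"translation":[[-6,0,0.6],[-10,0,1],[-12,0,1.2],[-12,0,1.2],[-12,0,1.2],[-12,0,1.2],[-10,0,1.0],[-6,0,0.6]],"rotation":[[0,0,0],[0,0,0],[0,0,0],[0,0,0],[0,0,0],[0,0,0],[0,0,0],[0,0,0]],"claw":[36,36,36,36,36,36,36,36]}'
python3 - <<'E'
from plan import *
np.set_printoptions(precision=1,suppress=True)
print(cur()[0],cur()[1].as_euler('xyz',degrees=True))
f=lambda u,v,z:ray('t7',220+u/4,150+v/4,z)[:2]
print(f(435,192,85),f(447,342,85),f(450,340,0))
snap('top','t8'); crop('t8',220,150,420,280,4,'t8c')
E
```

```text
time: 11.75
tool_pos: [559.8, 15.3, 39.9]
tcp_rot: [180.0, 5.7, 90.0]
ft_force: [-1.0, 4.3, 1.5]
finger_gap: 36.3
[559.8  15.3  39.9] [180.    5.7  90. ]
[609.  -55.9] [512.3 -53.2] [527.6 -66. ]
```

View pics/t8c.png

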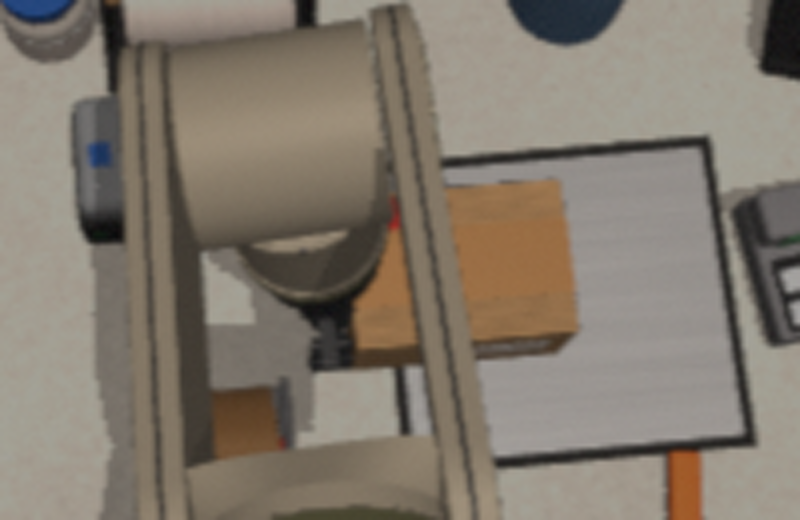

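```bash
python3 -m creep '{"translation":[[-6,-0.5,0.6],[-9,-1.1,0.9],[-10,-1.2,1],[-10,-1.2,1],[-10,-1.2,1],[-10,-1.2,1],[-9,-1.1,0.9],[-6,-0.8,0.6],[-4,-0.4,0.4],[0,0,0]],"rotation":[[0,0,0],[0,0,0],[0,0,0],[0,0,0],[0,0,0],[0,0,0],[0,0,0],[0,0,0],[0,0,0],[0,0,0]],"claw":[36,36,36,36,36,36,36,36,36,36]}'
python3 - <<'E'
from plan import *
np.set_printoptions(precision=1,suppress=True)
print(cur()[0],cur()[1].as_euler('xyz',degrees=True))
f=lambda u,v,z:ray('t8',220+u/4,150+v/4,z)[:2]
print(f(561,180,85),f(576,328,85))
snap('top','t9'); crop('t9',280,150,480,280,4,'t9c')
E
```

```text
time: 12.8
tool_pos: [551.0, -58.8, 39.7]
tcp_rot: [-180.0, 5.7, 90.0]
ft_force: [0.1, 0.5, 0.0]
finger_gap: 35.5
[551.  -58.8  39.7] [-180.     5.7   90. ]
[ 610.3 -136.7] [ 514.5 -134.4]
```

View pics/t9c.png

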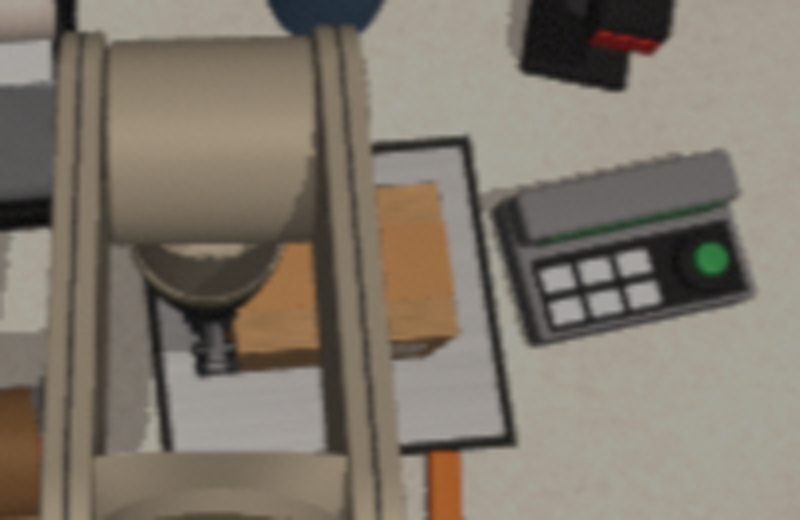

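Run:
```python
from plan import *
np.set_printoptions(precision=1,suppress=True)
f=lambda u,v,z:ray('t9',280+u/4,150+v/4,z)[:2]
print(f(436,183,85),f(457,330,85),f(236,361,0),f(445,350,0))
```

```text
[ 602.3 -209.5] [ 507.  -209.5] [511.9 -81.9] [ 507.7 -222.9]
```

```bash
python3 -m creep '{"translation":[[8,0,-0.8],[8,0,-0.8],[4,0,-20],[0,0,-35],[0,0,-40],[0,0,-40],[0,0,-30]],"rotation":[[0,0,0],[0,0,0],[0,0,0],[0,0,0],[0,0,0],[0,0,0],[0,0,0]],"claw":[36,36,36,36,36,20,0]}'
python3 - <<'E'
from plan import *
p,r=cur();print(p,r.as_euler('xyz',degrees=True))
snap('side','s10'); crop('s10',220,200,400,360,4,'s10c')
snap('wrist','w10')
rows([550,-230,200],tgt(90),5)
E
```

```text
time: 13.55
tool_pos: [551.7, -20.5, 206.5]
tcp_rot: [179.9, 5.7, 90.1]
ft_force: [0.0, -0.5, -0.1]
finger_gap: 7.5
[551.71472621 -20.46867563 206.487931  ] [179.85235244   5.67216789  90.09620008]
5 rows
[[-41.5, -0.9, 6.1], [-41.6, -0.9, 5.3], [-41.7, -0.9, 4.4], [-41.8, -0.9, 3.6], [-41.8, -0.9, 2.8]]
[[0.0019, 0.0199, 0.0004], [0.0019, 0.0199, 0.0004], [0.0019, 0.0199, 0.0004], [0.0019, 0.0199, 0.0004], [0.0019, 0.0199, 0.0004]]
```

View pics/s10c.png

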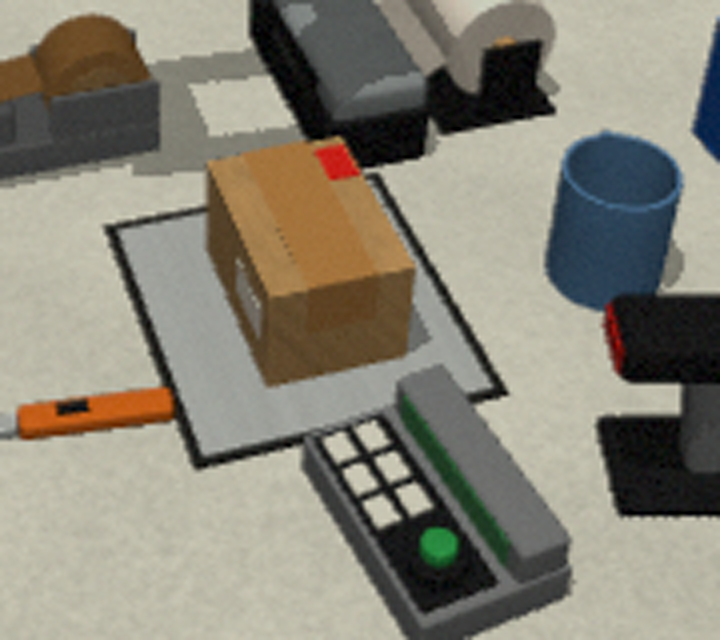

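```bash
python3 -m creep '{"translation":[[-42,-0.4,5],[-42,-0.4,5],[-42,-0.4,4],[-42,-0.4,3],[-42,-0.4,2]],"rotation":[[0.002,0.02,0],[0,0.02,0],[0,0.02,0],[0,0.02,0],[0,0.02,0]],"claw":[0,0,0,0,0]}'
python3 - <<'E'
from plan import *
np.set_printoptions(precision=1,suppress=True)
p,r=cur();print(p,r.as_euler('xyz',degrees=True))
print('key side',ray('s10',220+439/4,200+540/4,49),proj('s10',[546,-391.7,49]))
for u,v in [(268,297),(413,268),(208,165),(345,140)]: print('cart side top',ray('s10',220+u/4,200+v/4,85))
print(ray('s10',220+268/4,200+384/4,0),ray('s10',220+407/4,200+355/4,0))
print('plate',[ray('s10',220+u/4,200+v/4,0)[:2] for u,v in [(110,227),(200,463),(505,393),(378,177)]])
rows([546,-391.5,100],tgt(90),6)
E
```

```text
time: 14.15
tool_pos: [548.9, -233.1, 195.9]
tcp_rot: [-179.8, -0.1, 90.1]
ft_force: [0.8, 0.2, 0.1]
finger_gap: -0.2
[ 548.9 -233.1  195.9] [-179.8   -0.1   90.1]
key side [ 548.8 -386.5   49. ] (np.float64(329.5119546271813), np.float64(337.139013547709))
cart side top [ 504.2 -210.    85. ]
cart side top [ 601.6 -211.3   85. ]
cart side top [504.5 -75.9  85. ]
cart side top [605.  -76.8  85. ]
[ 507.9 -205.5    0. ] [ 606.  -207.4    0. ]
plate [array([444.2, -26.5]), array([ 446.4, -256.1]), array([ 655.2, -257.3]), array([654.4, -28.9])]
6 rows
[[-26.4, -0.5, 15.9], [-26.4, -0.5, 15.9], [-26.4, -0.5, 15.9], [-26.4, -0.5, 15.9], [-26.4, -0.5, 16.0], [-26.4, -0.5, 16.0]]
[[-0.0005, -0.0004, 0.0003], [-0.0005, -0.0004, 0.0003], [-0.0005, -0.0004, 0.0003], [-0.0005, -0.0004, 0.0003], [-0.0005, -0.0004, 0.0003], [-0.0005, -0.0004, 0.0003]]
```

```bash
python3 -m creep '{"translation":[[-26.2,-0.4,16],[-26.2,-0.4,16],[-26.2,-0.4,16],[-26.2,-0.4,16],[-26.2,-0.4,16],[-26.2,-0.4,16],[0,0,0]],"rotation":[[0,0,0],[0,0,0],[0,0,0],[0,0,0],[0,0,0],[0,0,0],[0,0,0]],"claw":[0,0,0,0,0,0,0]}'
python3 - <<'E'
from plan import *
p,r=cur();print(p,r.as_euler('xyz',degrees=True))
snap('side','s11'); crop('s11',220,200,400,360,4,'s11c'); snap('wrist','w11'); snap('top','t11'); crop('t11',280,150,480,280,4,'t11c')
E
```

```text
time: 14.85
tool_pos: [544.5, -390.3, 96.1]
tcp_rot: [-179.6, -0.2, 89.9]
ft_force: [0.1, 0.1, -0.1]
finger_gap: -0.3
[ 544.47534752 -390.32800305   96.06529639] [-179.60220809   -0.2388305    89.91744089]
```

View pics/s11c.png

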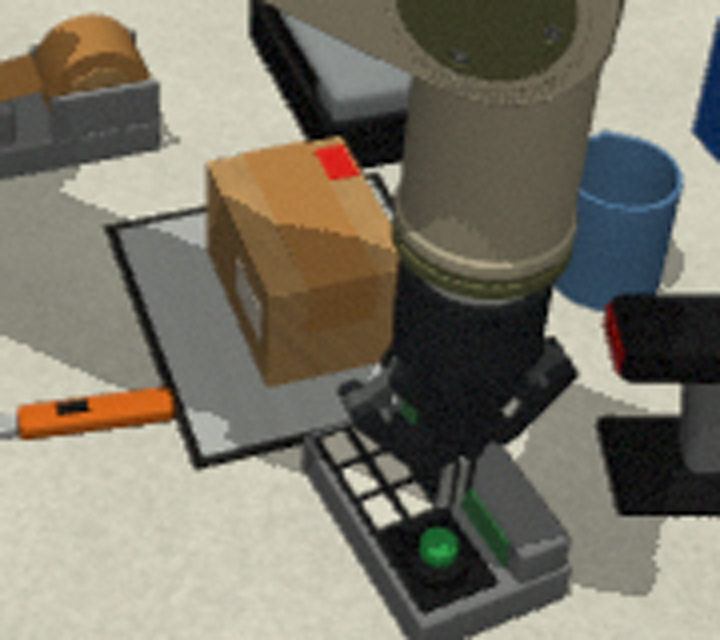

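View pics/w11.png

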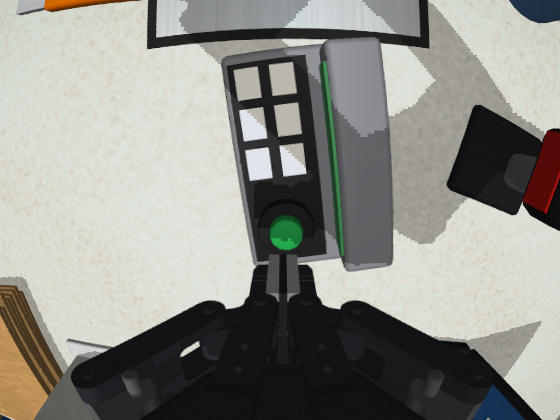

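View pics/t11c.png

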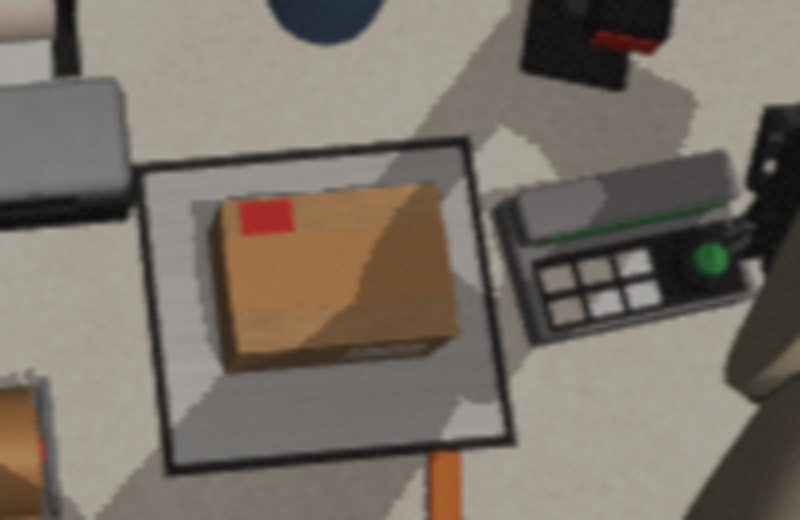

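Run:
```python
from plan import *
np.set_printoptions(precision=1,suppress=True)
print(sense()['tool_pos'])
u,v=proj('t11',[544.5,-390.3,96]);print('tip top crop',(u-280)*4,(v-150)*4)
u,v=proj('s11',[544.5,-390.3,96]);print('tip side crop',(u-220)*4,(v-200)*4)
print('key',ray('t11',280+711/4,150+259/4,49))
f=lambda u,v,z:ray('t11',280+u/4,150+v/4,z)[:2]
r=[f(225,197,85),f(436,183,85),f(457,333,85),f(235,353,85)];print(*r,np.mean(r,0))
# key via wrist
d=np.load('pics/w11.npz');K=d['intrinsics'];T=d['extrinsics']
for (u,v) in [(286,231),(283,256)]:
    x=(u-K[0,2])/K[0,0];y=(v-K[1,2])/K[1,1];t=np.hypot(x,y);s=np.sin(t)/t
    w=T[:3,:3]@np.array([x*s,-y*s,-np.cos(t)]);o=T[:3,3]
    print(o+w*(49-o[2])/w[2],o+w*(96-o[2])/w[2])
```

```text
[ 546.9 -388.4  100.1]
tip top crop 739.5306038690792 244.31345527122653
tip side crop 441.9484044036983 492.78427028522606
key [ 545.6 -391.2   49. ]
[604.2 -74.6] [ 602.3 -209.5] [ 505.1 -209.2] [504.  -69.8] [ 553.9 -140.8]
[ 547.9 -387.2   49. ] [ 547.5 -368.1   96. ]
[ 546. -405.   49.] [ 546.1 -381.6   96. ]
```

```bash
python3 -m creep '{"translation":[[0,0.2,15],[0,0,15],[0,0,10],[0,0,6],[0,0,3],[0,0,2],[0,0,2],[0,0,2],[0,0,0],[0,0,0]],"rotation":[[0,0,0],[0,0,0],[0,0,0],[0,0,0],[0,0,0],[0,0,0],[0,0,0],[0,0,0],[0,0,0],[0,0,0]],"claw":[0,0,0,0,0,0,0,0,0,0]}'
python3 - <<'E'
from plan import *
snap('side','s12'); crop('s12',220,200,400,360,4,'s12c'); s=sense(); print(s['tool_pos'],s['ft_force'])
E
```

```text
time: 16.0
tool_pos: [547.4, -389.7, 47.9]
tcp_rot: [-179.9, -0.0, 90.0]
ft_force: [-5.5, 6.0, 13.7]
finger_gap: 0.4
[ 547.37501416 -389.69538084   47.94880291] [-6.02781827  6.10153472 13.0929585 ]
```

View pics/s12c.png

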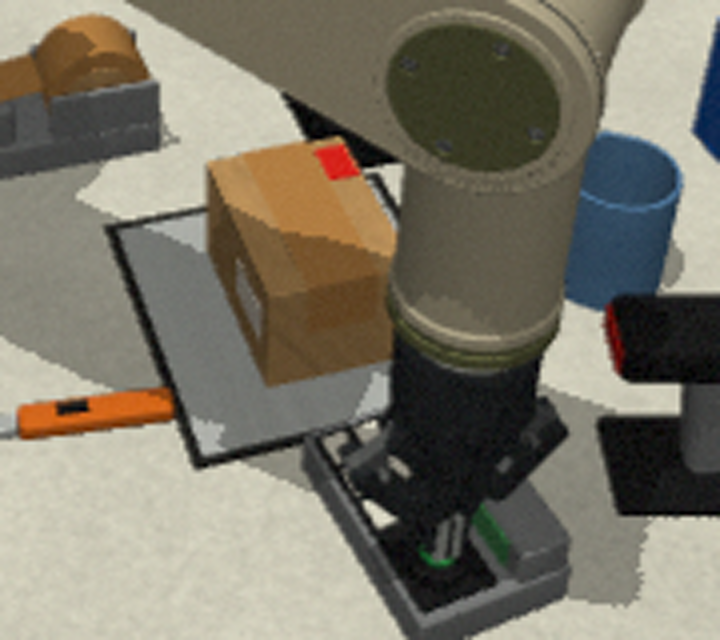

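Run:
```python
from plan import *
snap('wrist','w12'); crop('w12',190,150,390,300,4,'w12c'); snap('top','t12'); crop('t12',400,170,500,245,8,'t12c');crop('s12',300,310,360,355,12,'s12d')
```

```text
(no output)
```

View pics/w12c.png

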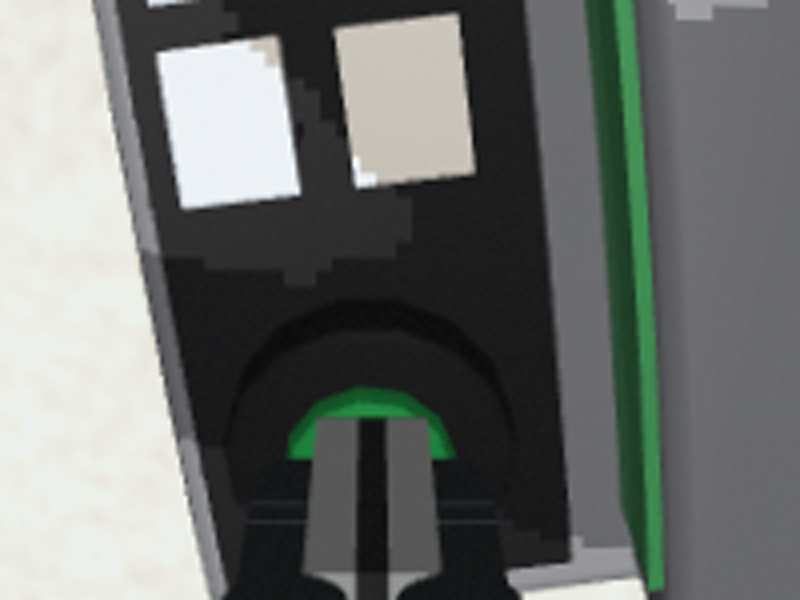

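View pics/t12c.png

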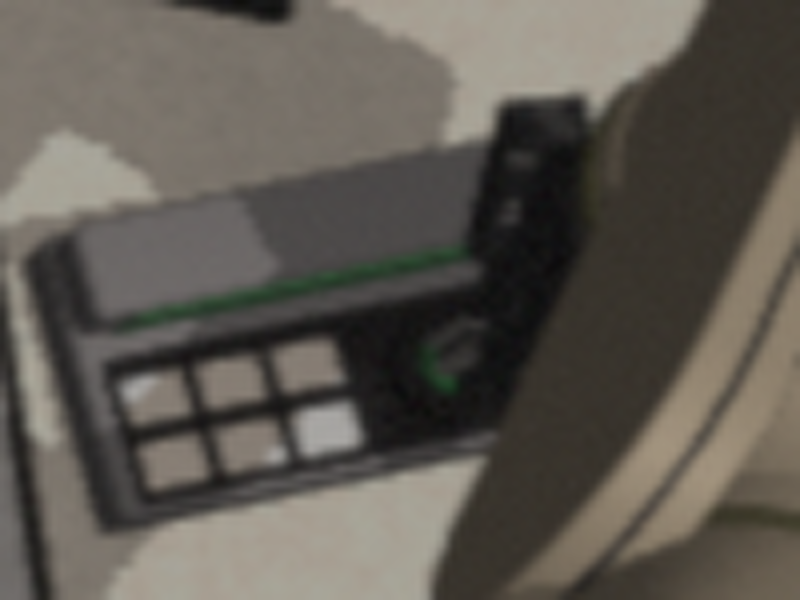

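View pics/s12d.png

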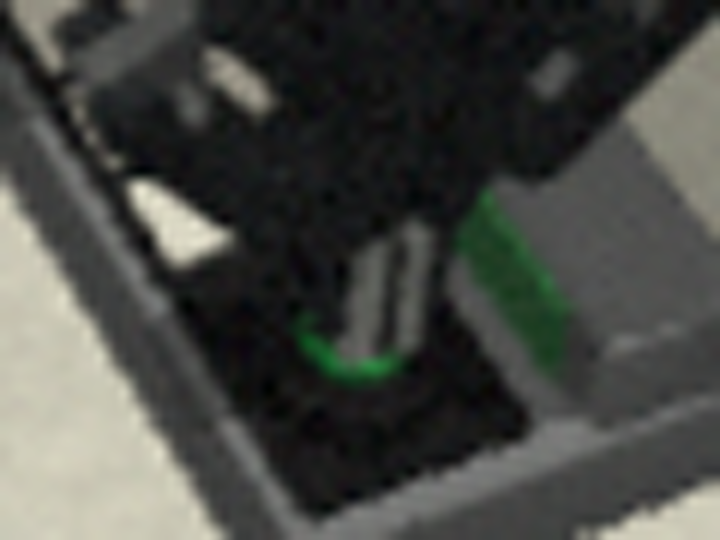

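Run:
```python
from plan import *
a=cv2.imread('pics/s11.png')[310:355,300:360];b=cv2.imread('pics/s12.png')[310:355,300:360]
cv2.imwrite('pics/cmp.png',cv2.resize(np.hstack([a,b]),None,fx=6.5,fy=6.5,interpolation=cv2.INTER_NEAREST))
print(sense()['time'],sense()['ft_force'],sense()['wrist_torque'],sense()['tool_pos'])
```

```text
16.15 [-6.17505024  5.1057976  13.05750724] [ 0.91836293  0.99915073 -0.04403495] [ 547.35665166 -389.72280062   47.94132067]
```

View pics/cmp.png

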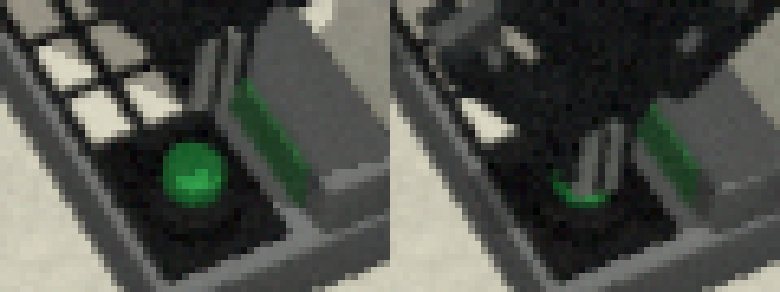

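```bash
for i in 1; do python3 -m creep '{"translation":[[0,0,-2.5],[0,0,0]],"rotation":[[0,0,0],[0,0,0]],"claw":[0,0]}'; done
python3 -m creep '{"translation":[[0,0,-1],[0,0,0]],"rotation":[[0,0,0],[0,0,0]],"claw":[0,0]}'
python3 -m creep '{"translation":[[0,0,-1.5],[0,0,0]],"rotation":[[0,0,0],[0,0,0]],"claw":[0,0]}'
python3 -m creep '{"translation":[[0,0,-1.5],[0,0,0]],"rotation":[[0,0,0],[0,0,0]],"claw":[0,0]}'
python3 -m creep '{"translation":[[0,0,-1.5],[0,0,0]],"rotation":[[0,0,0],[0,0,0]],"claw":[0,0]}'
```

```text
time: 16.35
tool_pos: [547.5, -389.9, 49.4]
tcp_rot: [-180.0, -0.0, 90.0]
ft_force: [-0.6, 0.5, 3.4]
finger_gap: -0.2
time: 16.55
tool_pos: [547.5, -389.9, 49.8]
tcp_rot: [-180.0, -0.0, 90.0]
ft_force: [0.9, 0.0, 2.1]
finger_gap: 0.2
time: 16.75
tool_pos: [547.3, -389.8, 51.1]
tcp_rot: [-179.9, -0.0, 90.0]
ft_force: [1.5, 0.4, 2.1]
finger_gap: -0.0
time: 16.95
tool_pos: [546.9, -389.4, 52.2]
tcp_rot: [-179.9, -0.1, 90.0]
ft_force: [1.3, -1.1, 1.1]
finger_gap: 0.4
time: 17.15
tool_pos: [546.6, -389.1, 53.5]
tcp_rot: [-179.9, -0.1, 90.0]
ft_force: [0.2, 0.1, -0.5]
finger_gap: -0.2
```

```bash
python3 -m creep '{"translation":[[0,0,-10],[0,0,-25],[0,0,-35],[0,0,-40],[0,0,-40],[0,0,0]],"rotation":[[0,0,0],[0,0,0],[0,0,0],[0,0,0],[0,0,0],[0,0,0]],"claw":[0,0,0,0,0,0]}'
python3 - <<'E'
from plan import *
snap('side','s13');snap('top','t13')
E
```

```text
time: 17.75
tool_pos: [550.0, -391.9, 213.0]
tcp_rot: [179.6, 0.4, 90.0]
ft_force: [0.3, -0.4, 0.4]
finger_gap: 0.4
```

View pics/t13.png

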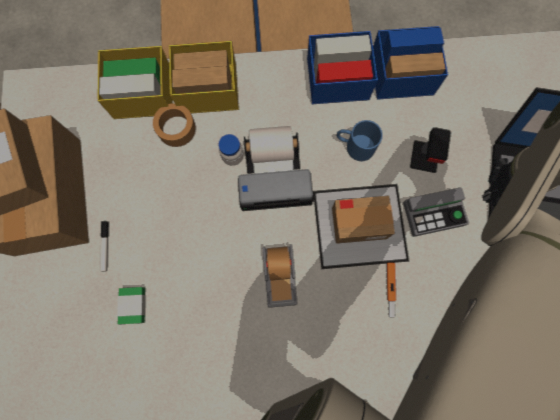

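View pics/s13.png

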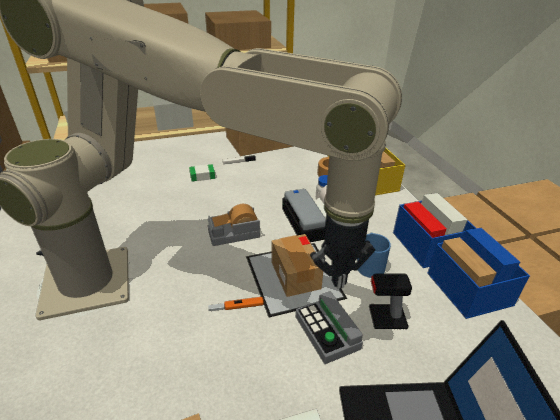

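The carton stands square on the plate at about (333–393, 197–242) in the top view. The key at (458, 215) is up, and the bystanders look unmoved.

```bash
python3 -c "
from bench import *
print(hand_in())"
```

```text
the job is handed in; nothing more can be done
None
```

The carton is through the gap and standing square on the weighing plate. The green key was pressed once, after my hand was off the carton, and the job is handed in. The clock was at about 18 s of the 72 s allowed; `hand_in()` reports no verdict.

- **How it went:** I pushed the carton's near long side with two fingertips to square it up and line it up with the gap. Then I pushed its rear end along -y through the gap onto the plate, backed the hand off, lifted clear and pressed the key.
- **Carton:** top and side views put it at about (554, -141) mm, against a plate centre of about (547, -144) mm. It is askew by roughly 1° at most. My two views disagreed by a few mm on the plate and key, well inside the 30 mm limit.
- **Key:** the reported tip height was only about 1 mm below the key's top at full press, with 13 N on the tool, more than the 4 N expected. On the slow release the force fell from about 3.5 N to 0 over 4–5 mm of lift. That fits the full 5 mm travel with the key bottomed out, and the last picture shows it up again.
- **Surroundings:** the highest force I read while pushing the carton was about 7 N, at the ends of moves only. The cutter, marker, soap box, jar, mug and scanner look unmoved in the final pictures; I checked them by eye and did not re-measure them.

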